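# Dip the flat brush in the low pot and lay it back on its rest

### The job

Take the flat brush from its rest, dip its bristle end a good 3 cm deep into the middle of the wide, low open pot (not the tall narrow one), keeping it still there for a second, and lay the brush back in both cradles of its rest as it lay before, bristles at the same end and same side up. Keep hold of the brush while you dip, do not tip the pot or push it along, and leave the tall pot, the tape roll and the closed tin where they stand.

Things in the scene. Friction and masses are not known exactly. Their poses are not given: they have to be found in the camera images.
- brush: flat paint brush lying level in the rest, 215 mm long, 60 g: tapered handle, metal ferrule, bristles (rigid). Origin: centre of its underside, 44 mm above the table at the start; z up, y along it: bristle end y = -108 mm, handle end +108. Bristles y -108 to -33, 38 mm wide, z 0 to 14 mm; ferrule to y = +5, 32 wide; handle from y = +20 about 20 wide; both fill z 2 to 13 mm
- brush_grip (a point): where to grip the brush, across its width: on the free handle between the cradles, y = +40 mm, z = 7.5 mm in the brush's frame; about 20 mm wide there. A grip of 60 N holds it firmly
- brush_tip (a point): middle of the brush's bristle end: y = -108 mm, z = 7 mm in the brush's frame
- brush_rest: brush rest, fixed to the table: wooden foot 80 x 185 x 12 mm, two upright steel cradles. Origin: on the table under the brush's middle; y along the brush (bristles at -y), z up. Cradles 8 mm thick at y = -60 mm (notch 52 wide, floor 44 high, under the bristles) and +85 (36 wide, floor 46 high, handle); flared sides to 66 mm high, 78 mm across. 32 mm of air under the handle
- low_pot: the pot to dip into: wide, low, loose aluminium pot, open at the top, empty, 0.4 kg. Origin: centre of its underside, z up. Rim 60 mm high, 100 mm outside (105 over the bead) and 94 mm inside diameter at the rim, 84 mm inside at the bottom; inner floor 4 mm above the table
- low_pot_rim (a point): centre of the low pot's mouth, at rim height (60 mm above the table)
- tall_pot: bystander: tall narrow open aluminium pot, 72 mm diameter (77 over the bead), 110 mm high, loose. Origin: centre of its underside. It and the low pot may change places
- tape_roll: bystander: roll of masking tape lying flat, 104 mm diameter, 25 mm high, loose. Origin: centre of its underside
- closed_tin: bystander: closed small ink tin, 69 mm diameter, 70 mm high, loose. Origin: centre of its underside
There are look-alikes about, which are no part of the job. Leave any green look-alike of the low_pot alone.

How it is judged:
On the way:
1. the brush, held in the fingers, has the middle of its bristle end at least 22 mm below the rim of the low pot, within 35 mm of its centre line, and nearly still, for 0.3 s (z of brush_tip in the frame of low_pot_rim below -0.022 m and horizontal distance between brush_tip and low_pot_rim below 0.035 m and contact force between the fingers and brush above 1 N and linear speed of brush below 0.03 m/s), for 0.3 s.
At the end, for the whole second after the job is handed in: Brush released, at rest in both cradles as before: origin 36 to 52 mm above the rest's origin, within 18 mm across and 25 mm along it, turned and tilted under 0.2 rad; low pot upright within 0.1 rad and within 30 mm of its start, tall pot, tape roll and tin within 20 mm (z of brush in the frame of brush_rest between 0.036 and 0.052 m and x of brush in the frame of brush_rest between -0.018 and 0.018 m and y of brush in the frame of brush_rest between -0.025 and 0.025 m and y of brush_tip in the frame of brush_rest below -0.07 m and angle between the y axis of brush and the y axis of brush_rest, either way round below 0.2 rad and angle between brush's own z axis and vertical below 0.2 rad and linear speed of brush below 0.02 m/s and contact force between each of the arm, the fingers and brush below 0.1 N and angle between low_pot's own z axis and vertical below 0.1 rad and distance of low_pot from where it was at the start of the episode below 0.03 m and distance of each of tall_pot, tape_roll, closed_tin from where it was at the start of the episode below 0.02 m); the robot touches nothing.
It fails at once if the low pot is tipped by more than 0.25 rad or pushed more than 30 mm (angle between low_pot's own z axis and vertical above 0.25 rad or distance of low_pot from where it was at the start of the episode above 0.03 m).
It fails at once if the tall pot, tape roll or closed tin is moved more than 20 mm (distance of any of tall_pot, tape_roll, closed_tin from where it was at the start of the episode above 0.02 m).
It also fails if it takes over 56 s, if anything falls off the work surface, if the arm or the gripper's body presses on something with over 40 N, if the wrist force passes 120 N, or if a joint passes its speed limit or range.

### The arm

A 7-joint arm with a two-finger parallel gripper is mounted at the origin on a cart in front of the work surface, level with it; the furniture and walls round the work are solid. World frame = base frame: x ahead of the robot, y to its left, z up, the work surface at z = 0. Lengths are in m, angles in rad, forces in N, time in s.
With the tool pointing down it reaches from about 0.4 to 0.875 m from the base axis. Payload 6.5 kg.
Tool frame: the origin (TCP) lies midway between the tips of the shut fingers; the grasp point (between the pads) lies r.grasp_offset behind it (r.grasp_offset is the distance from the TCP to the grasp point, in m); z points along the fingers, y is the line along which they close (so a half turn about z gives the same grasp; the last joint's range is limited). The gripper opens to 85 mm and grips with 20 to 120 N. Pads are 22 mm wide; open, the fingers measure 114 mm over their backs; the gripper's body (76 mm by 85 mm) begins 54 mm behind the grasp point. The pads swing forward as they close: fully open they stand 13 mm farther back than shut.
Start: joints at [-1.382, 0.536, -0.004, 1.538, 0.003, 1.067, -0.071], TCP at [0.164, 0.629, 0.231] pointing down, gripper open.
Joint ranges: [-2.7, 2.7], [-0.37, 2.16], [-1.27, 1.26], [0.24, 2.4], [-1.31, 4.45], [0.19, 1.91], [-2.76, 2.76]. Speed limits (rad/s): [2.39, 2.39, 3.14, 3.14, 3.14, 3.14, 3.14].

### API

Orientations are given as a rotation vector (axis times angle).
In Python, from bench import state, vision, ticket, spotter, r gives the robot as it stands. The module is installed in compiled form; this text tells all that it offers.
- The arm moves only by the tool jog_arm, never from a script. Its argument "motion" is a list of rows, each an object with "dp": the shift along the world's x, y, z in m, a list of three; "roll": the turn about the world's z in rad. In form: [{"dp": [tx, ty, tz], "roll": roll}, ...]. A call has 1 to 10 rows; each row shifts and turns the commanded pose from where the row before left it; what a row does not reach is not made up. A row lasts 1/10 s, in which the tool goes at most 50 mm and 8.59 degrees, less where a joint would pass 70% of its speed; a pose out of reach is approached as far as the arm can. A call with a gripper value outside its range is refused whole. "gripper" is the opening, from 0 (shut) to 1 (fully open), set as the call begins (left out, the last holds). The fingers move at their own pace and stop on an object; "force" is the grip in N (left out, the last holds). Time passes only in rows, so rows that do not move let the fingers close. It gives the time, the measured TCP pose, the force, the opening and the grip force at its end, in the units of the state.
- state(): the state, without advancing time (a new reading comes with each control period).
- vision.snapshot(name): name is "side" or "top" or "wrist"; returns a dict with "img" (400x640x3 uint8, red, green, blue), "camera_matrix" (3x3 intrinsics, pixels), "dist" ([k1, k2, p1, p2, k3] as OpenCV has them; the pictures are not rectified), "xyz" and "orientation" of the camera in the world. Camera axes: x right, y up, looking along -z (the intrinsics and any distortion apply to the point x, -y, -z); pixel columns grow to the right and rows downward; lengths in m; the calibration is good to about 2 mm. A picture is of the moment at which its call begins. There is no depth.
- ticket.hand_in(): hands the job in; it is judged then, once.
Trained networks look in the newest picture that a camera, given by its name, has taken for a name from the list of things; names that differ only in an ending like _2 or _b are one class to them, and where a whole thing is asked for, a point or a joint stands for the part that bears it (a point fixed in the world has none). Each returns a list of dicts, best first, with "conf" (0 to 1); they miss things now and then, are a little off and sometimes report something else, mostly with a low value. They report only what shows in the picture. A call takes as long as a camera call. They do not tell look-alikes from the thing itself.
- spotter.look_for(query, camera): "at" ([column, row] in pixels, amid what is visible of it).
- spotter.cut_out(query, camera): "mask" (400x640 bool, what is visible of it) and "at" ([column, row] in pixels, amid what is visible of it).
- spotter.landmark_of(query, camera): "at" ([column, row] in pixels: a listed point, or the origin of a listed thing).
The state is a dict: "time_s": time; "joint_pos": joint angles; "qvel": joint speeds; "joint_efforts": joint torques, N m; "eef_pos": TCP position; "ee_rot": TCP orientation; "force": force on the tool from outside, world axes, zero at the start; "ft_torque": the same for the moment, N m; "grip_width": finger opening in m; "gripper_force": force on a finger pad.
Only numpy, scipy, OpenCV 4.12 (cv2) and the standard library are available. Lean on these libraries where they do the work, as an engineer would, in place of code of your own. Each camera call takes 0.05 s, during which the arm holds its last target. There are 200 camera calls.

## Working session

There is one attempt and no reset: what is moved stays moved. The work goes in short steps, Python scripts to look and compute and a tool call to move; the robot and the scene stay as the last step left them, time stands still between calls to the robot, and variables do not carry over. Pictures are saved under pics/ and viewed, at most 12 in all, crops included, and the job is handed in when it is done.

Besides the shell and the picture viewer there is one more tool, called after "Emit:" as name([rows], argument=value, ...), one row to a line, values as JSON. jog_arm: Moves the arm, as the interface text tells. Its arguments: {"type":"object","properties":{"motion":{"type":"array","items":{"type":"object","properties":{"dp":{"type":"array","items":{"type":"number"}},"roll":{"type":"number"}}}},"gripper":{"type":"number"},"force":{"type":"number"}},"required":["motion"]}

```bash
mkdir -p pics
cat > h.py <<'E'
import numpy as np, cv2
from scipy.spatial.transform import Rotation as R
from bench import state, vision, ticket, spotter, r
def ray(s,px):
    K=np.array(s["camera_matrix"]);d=np.array(s["dist"],float)
    u=cv2.undistortPoints(np.array([[px]],float),K,d)[0,0]
    v=R.from_rotvec(s["orientation"]).as_matrix() if np.size(s["orientation"])==3 else np.array(s["orientation"])
    return np.array(s["xyz"]), v@np.array([u[0],-u[1],-1.])
def atz(s,px,z):
    o,v=ray(s,px); return o+v*(z-o[2])/v[2]
def proj(s,p):
    M=R.from_rotvec(s["orientation"]).as_matrix() if np.size(s["orientation"])==3 else np.array(s["orientation"])
    q=M.T@(np.array(p)-np.array(s["xyz"])); q=q*[1,-1,-1]
    return cv2.projectPoints(q.reshape(1,3),np.zeros(3),np.zeros(3),np.array(s["camera_matrix"]),np.array(s["dist"],float))[0][0,0]
def tri(a,b):
    A=[];B=[]
    for s,px in (a,b):
        o,v=ray(s,px);v/=np.linalg.norm(v);P=np.eye(3)-np.outer(v,v);A.append(P);B.append(P@o)
    return np.linalg.lstsq(np.vstack(A),np.hstack(B),rcond=None)[0]
def save(s,n): cv2.imwrite("pics/"+n,s["img"][:,:,::-1])
E
python3 - <<'E'
from h import *
print(state(), r.grasp_offset)
for c in ("top","side"):
    s=vision.snapshot(c); save(s,c+"0.png"); print(c,s["xyz"],s["orientation"])
    for q in ("brush","brush_grip","brush_tip","brush_rest","low_pot","low_pot_rim","tall_pot","tape_roll","closed_tin"):
        print(q,[(round(d["conf"],2),np.round(d["at"],1).tolist(), np.round(atz(s,d["at"],{"brush":.044,"brush_grip":.0515,"brush_tip":.051,"low_pot_rim":.06}.get(q,0)),3).tolist()) for d in spotter.landmark_of(q,c)])
E
```

```text
{'time_s': 0.0, 'joint_pos': array([-1.38218925,  0.53716304, -0.00442702,  1.5388804 ,  0.00258025,
        1.06728993, -0.07121953]), 'qvel': array([-3.85320772e-04,  2.19879936e-03,  1.01979541e-04, -1.82784165e-03,
        3.13390234e-05, -7.30737444e-04,  1.48497298e-03]), 'joint_efforts': array([ 3.33553717e-04, -5.83428419e+01,  1.04889192e+00, -2.59097064e+01,
        1.24183911e-02,  9.67652741e-03, -8.77172170e-06]), 'eef_pos': array([0.16369768, 0.62839434, 0.23041238]), 'ee_rot': array([-3.99103369e-01, -3.11603191e+00,  2.72027079e-03]), 'force': array([-0.8767502 ,  0.1153428 ,  0.09442204]), 'ft_torque': array([-0.04477886, -0.01441509,  0.03034779]), 'gripper_force': 0.0, 'grip_width': 0.08570560157183431} 0.0187
top [0.45849304 0.00718503 1.37256597] [ 0.06200287 -0.06354497 -1.54751296]
brush [(0.64, [230.7, 240.0], [0.473, 0.25, 0.044])]
brush_grip [(0.96, [212.4, 229.4], [0.5, 0.298, 0.052])]
brush_tip [(0.68, [264.5, 257.6], [0.429, 0.158, 0.051])]
brush_rest [(0.83, [232.4, 237.3], [0.481, 0.254, 0.0])]
low_pot [(0.98, [296.8, 269.3], [0.399, 0.075, 0.0]), (0.87
[... 474 characters left out ...]
0.26, 0.044])]
brush_grip [(0.62, [461.8, 267.7], [0.492, 0.303, 0.051])]
brush_tip [(0.73, [419.2, 218.3], [0.432, 0.162, 0.051])]
brush_rest [(0.6, [445.6, 265.4], [0.476, 0.266, 0.0]), (0.42, [320.2, 210.2], [0.521, -0.059, 0.0])]
low_pot [(0.85, [393.2, 206.3], [0.403, 0.081, 0.0]), (0.8, [321.0, 208.1], [0.515, -0.061, 0.0])]
low_pot_rim [(0.62, [448.1, 258.0], [0.494, 0.268, 0.06]), (0.58, [319.1, 188.7], [0.506, -0.073, 0.06]), (0.58, [395.5, 191.5], [0.404, 0.079, 0.06])]
tall_pot [(0.66, [243.2, 168.7], [0.533, -0.302, 0.0]), (0.18, [322.0, 208.3], [0.514, -0.059, 0.0])]
tape_roll [(0.58, [309.4, 285.9], [0.703, 0.045, 0.0])]
closed_tin [(0.49, [244.0, 169.4], [0.534, -0.298, 0.0])]
```

Run:
```python
import cv2
a=cv2.imread("pics/top0.png")[120:320,160:480]; cv2.imwrite("pics/topc.png",cv2.resize(a,(800,500)))
```

```text
(no output)
```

View pics/topc.png

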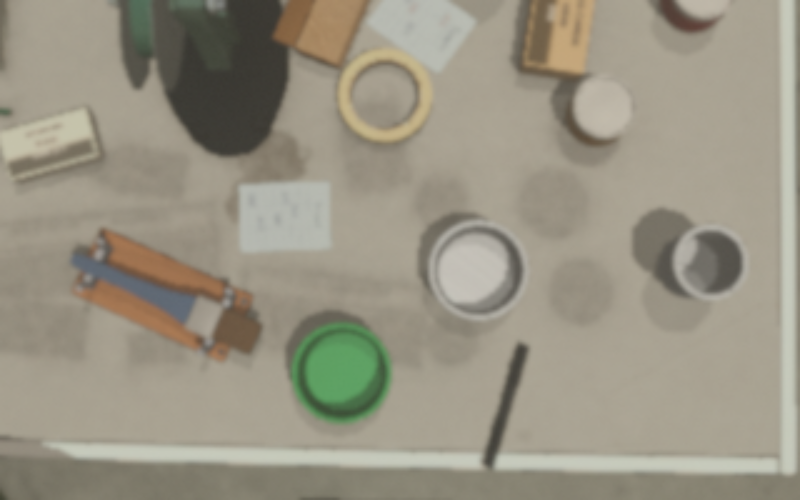

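View pics/side0.png

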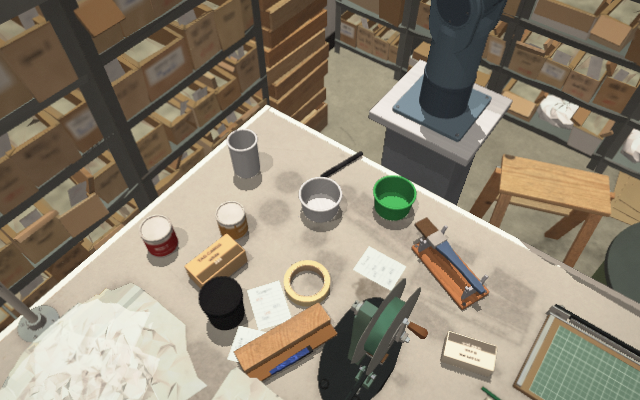

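Look-alikes at the low pot's place are the green pot at top (297,269) / side (393,197), and the tall grey pot at top (443,225) / side (244,152). The wide, low grey pot is at top (350,228) / side (321,198). I choose the wide grey one and leave the green one alone.

The moves allow no tilt. My plan is to pitch the brush in the grip by pressing its tip against the outer face of the fixed rear cradle and raising the hand along an arc.

Run:
```python
from h import *
t=vision.snapshot("top");s=vision.snapshot("side")
def best(q,c,near):
    L=spotter.landmark_of(q,c); return min(L,key=lambda d:np.hypot(*(np.array(d["at"])-near)))["at"] if L else None
for q,nt,ns in (("brush",(231,240),(446,256)),("brush_grip",(212,229),(462,268)),("brush_tip",(264,257),(419,218)),("brush_rest",(232,237),(446,265)),("low_pot_rim",(351,229),(319,190)),("low_pot",(350,228),(321,208))):
    a=best(q,"top",nt);b=best(q,"side",ns)
    if a is not None and b is not None: print(q,tri((t,a),(s,b)).round(4))
# mask-based
for c,sn,nt in (("top",t,(231,240)),("side",s,(446,256))):
    L=spotter.cut_out("brush",c)
    for d in L:
        m=d["mask"];p=np.argwhere(m)[:,::-1].astype(float)
        w=np.array([atz(sn,x,.0515)[:2] for x in p]); mu=w.mean(0);v=np.linalg.svd(w-mu,full_matrices=False)[2][0]
        k=(w-mu)@v; print(c,d["conf"],"mid",(mu+v*(k.max()+k.min())/2).round(4),"dir",v.round(4),"len",np.ptp(k))
    L=spotter.cut_out("low_pot",c)
    for d in L:
        m=d["mask"].astype(np.uint8); cnt=max(cv2.findContours(m,0,1)[0],key=cv2.contourArea)
        w=np.array([atz(sn,x,.06)[:2] for x in cnt[:,0].astype(float)],np.float32)
        print(c,"pot",np.round(d["at"]),d["conf"],cv2.minEnclosingCircle(w))
# project plan positions
o=np.array([.478,.258]);y=np.array([.43,.9])
for k in (89,237,304): print(k,proj(t,[*(o+y*k/1000),.05]),proj(s,[*(o+y*k/1000),.05]))
a=cv2.resize(t["img"][100:280,120:400,::-1],(800,514),interpolation=cv2.INTER_CUBIC);cv2.imwrite("pics/c2.png",a)
```

```text
brush [0.4786 0.2591 0.0345]
brush_grip [0.4875 0.305  0.0396]
brush_tip [0.4301 0.1647 0.0456]
brush_rest [0.4748 0.2565 0.0013]
low_pot_rim [ 0.5187 -0.0641  0.0704]
low_pot [ 0.5163 -0.0612  0.0115]
top 0.77 mid [0.4747 0.2637] dir [-0.3837 -0.9234] len 0.21567071658793818
top pot [295. 269.] 0.71 ((0.40232592821121216, 0.07369237393140793), 0.052660610526800156)
top pot [352. 227.] 0.68 ((0.5133528113365173, -0.06463293731212616), 0.05400888994336128)
side 0.76 mid [0.478 0.265] dir [0.3843 0.9232] len 0.2185190579561177
side pot [321. 200.] 0.91 ((0.5267213582992554, -0.05366729199886322), 0.06952819228172302)
side pot [394. 196.] 0.69 ((0.4213833212852478, 0.08070483803749084), 0.0666598305106163)
89 [197.69815018 222.90100936] [471.32768034 284.69449645]
237 [149.222552   197.84049958] [517.67157525 343.59020125]
304 [127.64451987 186.63854363] [540.95875649 373.21378258]
```

View pics/c2.png

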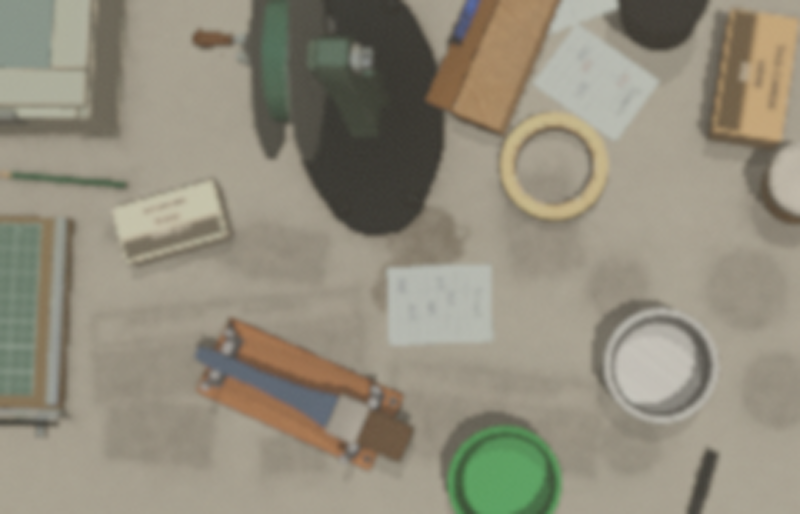

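Run:
```python
from h import *
st=state();M=R.from_rotvec(st["ee_rot"]).as_matrix();print(M.round(3), st["eef_pos"])
a=np.degrees(np.arctan2(M[1,1],M[0,1]));print("tool y heading",a,"target -23.5 (mod 180)")
t=vision.snapshot("top");s=vision.snapshot("side")
for p in ((144.5,177),(141,246)):
    for z in (0,.03): 
        w=atz(t,p,z);print(p,z,w.round(3),proj(s,w).round(0))
a=cv2.resize(s["img"][220:400,360:640,::-1],(800,514),interpolation=cv2.INTER_CUBIC);cv2.imwrite("pics/c3.png",a)
```

```text
[[-0.968  0.252  0.   ]
 [ 0.252  0.968  0.   ]
 [-0.     0.    -1.   ]] [0.16385286 0.62901091 0.23129109]
tool y heading 75.40212972783446 target -23.5 (mod 180)
(144.5, 177) 0 [0.642 0.505 0.   ] [513. 387.]
(144.5, 177) 0.03 [0.638 0.494 0.03 ] [513. 378.]
(141, 246) 0 [0.451 0.505 0.   ] [549. 315.]
(141, 246) 0.03 [0.451 0.494 0.03 ] [549. 306.]
```

View pics/c3.png

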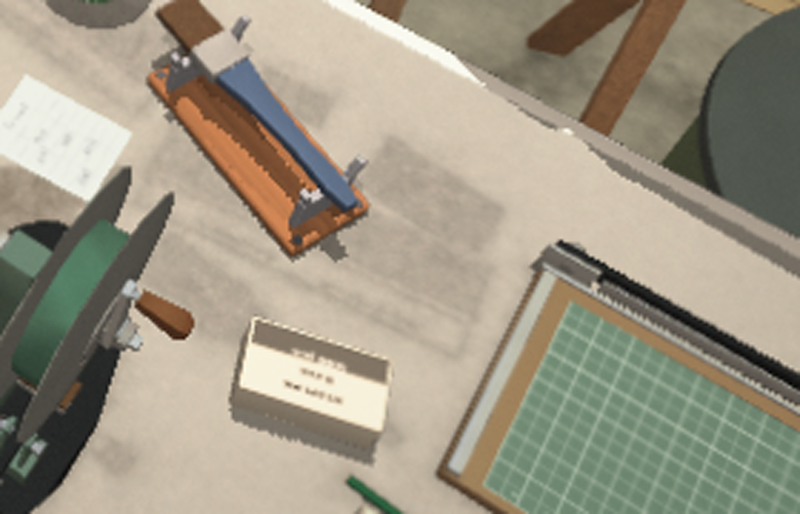

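Emit:
jog_arm([
  {"dp":[0.027,-0.028,0],"roll":-0.144},
  {"dp":[0.027,-0.028,0],"roll":-0.144},
  {"dp":[0.027,-0.028,0],"roll":-0.144},
  {"dp":[0.027,-0.028,0],"roll":-0.144},
  {"dp":[0.027,-0.028,0],"roll":-0.144},
  {"dp":[0.027,-0.028,0],"roll":-0.144},
  {"dp":[0.027,-0.028,0],"roll":-0.144},
  {"dp":[0.027,-0.028,0],"roll":-0.144},
  {"dp":[0.027,-0.028,0],"roll":-0.144},
  {"dp":[0.027,-0.028,0],"roll":-0.144},
], gripper=1, force=20)

```text
time_s: 3.0
eef_pos: [0.4348, 0.3479, 0.2316]
ee_rot: [-2.361, -2.073, -0.001]
force: [-0.3, 1.1, 0.5]
grip_width: 0.0853
gripper_force: 0.0
```

Emit:
jog_arm([
  {"dp":[0.028,-0.029,0],"roll":-0.143},
  {"dp":[0.028,-0.03,0],"roll":-0.143},
  {"dp":[0,0,-0.02]},
  {"dp":[0,0,-0.02]},
  {"dp":[0,0,-0.01]},
  {"dp":[0,0,0]},
  {"dp":[0,0,0]},
])

```text
schema error: expected keys dp, roll
```

Run:
```python
from h import *
st=state();M=R.from_rotvec(st["ee_rot"]).as_matrix();print(st["eef_pos"],np.degrees(np.arctan2(M[1,1],M[0,1])),st["joint_pos"].round(2))
s=vision.snapshot("wrist");save(s,"w1.png")
for d in spotter.cut_out("brush","wrist"):
    p=np.argwhere(d["mask"])[:,::-1].astype(float)
    w=np.array([atz(s,x,.0565)[:2] for x in p]);mu=w.mean(0);v=np.linalg.svd(w-mu,full_matrices=False)[2][0];k=(w-mu)@v
    print(d["conf"],(mu+v*(k.max()+k.min())/2).round(4),v.round(3),np.ptp(k))
for q in("brush_grip","brush_tip","brush"):print(q,[(d["conf"],np.round(d["at"]),atz(s,d["at"],.051).round(4)) for d in spotter.landmark_of(q,"wrist")])
```

```text
[0.43478432 0.34794035 0.23159885] -7.428982560063494 [-1.07  0.39  0.4   1.81 -0.18  0.97 -0.72]
0.8 [0.475  0.2663] [-0.377 -0.926] 0.21673316267347453
brush_grip [(0.61, array([376., 217.]), array([0.4919, 0.2989, 0.051 ]))]
brush_tip [(0.93, array([342., 317.]), array([0.4358, 0.1621, 0.051 ])), (0.24, array([376., 216.]), array([0.4924, 0.3008, 0.051 ]))]
brush [(0.7, array([366., 241.]), array([0.4768, 0.2694, 0.051 ]))]
```

View pics/w1.png

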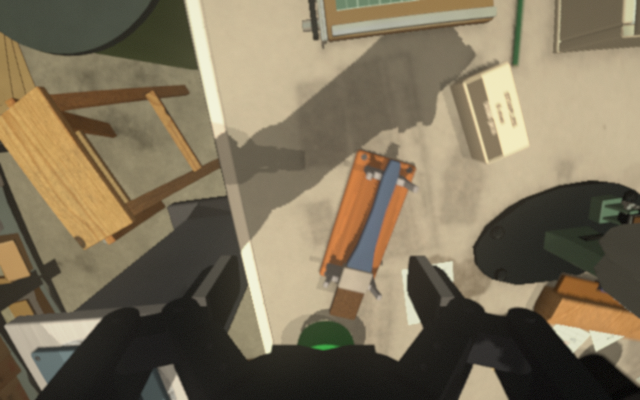

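The wrist view shows the brush in its rest, handle end at (393,165) and bristle end at (347,305), with the box at (490,110) and the board's edge at row ~20. The reach is clear, so I go down onto the grip.

Emit:
jog_arm([
  {"dp":[0.027,-0.027,0],"roll":-0.132},
  {"dp":[0.027,-0.027,0],"roll":-0.133},
  {"dp":[0,0,-0.03],"roll":0},
  {"dp":[0,0,-0.04],"roll":0},
  {"dp":[0,0,-0.04],"roll":0},
  {"dp":[0,0,-0.03],"roll":0},
  {"dp":[0,0,-0.025],"roll":0},
  {"dp":[0,0,-0.02],"roll":0},
  {"dp":[0,0,-0.01],"roll":0},
  {"dp":[0,0,-0.004],"roll":0},
])

```text
time_s: 4.25
eef_pos: [0.4866, 0.296, 0.0314]
ee_rot: [-2.606, -1.753, 0.002]
force: [0.7, -0.6, 0.1]
grip_width: 0.0856
gripper_force: 0.0
```

Emit:
jog_arm([
  {"dp":[0,0,0],"roll":0},
  {"dp":[0,0,0],"roll":0},
  {"dp":[0,0,0],"roll":0},
  {"dp":[0,0,0],"roll":0},
  {"dp":[0,0,0],"roll":0},
  {"dp":[0,0,0],"roll":0},
  {"dp":[0,0,0],"roll":0},
  {"dp":[0,0,0],"roll":0},
], gripper=0, force=25)

```text
time_s: 5.05
eef_pos: [0.488, 0.2953, 0.033]
ee_rot: [-2.608, -1.75, -0.001]
force: [-1.6, 0.3, 6.1]
grip_width: 0.0202
gripper_force: 24.3
```

Emit:
jog_arm([
  {"dp":[0,0,0.015],"roll":0},
  {"dp":[0,0,0.025],"roll":0},
  {"dp":[0,0,0.02],"roll":0},
  {"dp":[0,0,0],"roll":0},
  {"dp":[0,0,0],"roll":0},
])

```text
time_s: 5.55
eef_pos: [0.488, 0.2952, 0.0929]
ee_rot: [-2.609, -1.75, -0.002]
force: [-0.1, 1.1, -1.7]
grip_width: 0.0204
gripper_force: 24.3
```

```bash
cat > pitch.py <<'E'
from h import *
import sys
# measured brush end points in camera: solve tip height from side/top rays assuming brush in its vertical plane through the grasp
yv=np.array([0.384,0.923,0])
def look(cams=("top","side","wrist")):
    st=state();p=st["eef_pos"];M=R.from_rotvec(st["ee_rot"]).as_matrix();g=p-M[:,2]*r.grasp_offset
    xa=M[:,1];print("grasp",g.round(4),"heading",np.degrees(np.arctan2(xa[1],xa[0])).round(1),"F",st["force"].round(1),"w",st["grip_width"].round(4),"t",st["time_s"])
    for c in cams:
        s=vision.snapshot(c);save(s,sys.argv[1]+c+".png")
        for d in spotter.landmark_of("brush_tip",c)[:1]:
            o,v=ray(s,d["at"]);k=xa@(g-o)/(xa@v);q=o+k*v-g;ya=np.array([-xa[1],xa[0],0]);ya*=np.sign(ya@yv)
            print(c,round(d["conf"],2),np.round(d["at"]),"tip: along",(q@ya).round(4),"up",q[2].round(4),"pitch",np.degrees(np.arctan2(-q[2],-q@ya)).round(1))
if __name__=="__main__": look(sys.argv[2].split(","))
E
python3 pitch.py l1 top,side,wrist
```

```text
Traceback (most recent call last):
  File "pitch.py", line 13, in <module>
    if __name__=="__main__": look(sys.argv[2].split(","))
                             ~~~~^^^^^^^^^^^^^^^^^^^^^^^^
  File "pitch.py", line 7, in look
    xa=M[:,1];print("grasp",g.round(4),"heading",np.degrees(np.arctan2(xa[1],xa[0])).round(1),"F",st["force"].round(1),"w",st["grip_width"].round(4),"t",st["time_s"])
                                                                                                                           ^^^^^^^^^^^^^^^^^^^^^^
AttributeError: 'float' object has no attribute 'round'
```

```bash
sed -i 's/st\["grip_width"\].round(4)/round(st["grip_width"],4)/' pitch.py; python3 pitch.py l1 top,side,wrist
```

```text
grasp [0.488  0.2952 0.1116] heading -22.3 F [-0.1  1.1 -1.7] w 0.0204 t 5.55
top 0.71 [259. 257.] tip: along -0.1445 up 0.0368 pitch -14.3
side 0.79 [426. 205.] tip: along -0.1334 up 0.0047 pitch -2.0
```

Emit:
jog_arm([
  {"dp":[0.013,0.032,0],"roll":0},
  {"dp":[0.013,0.032,0],"roll":0},
  {"dp":[0.013,0.032,0],"roll":0},
  {"dp":[0.013,0.032,0],"roll":0},
  {"dp":[0.013,0.032,0],"roll":0},
  {"dp":[0.013,0.03,-0.01],"roll":0},
  {"dp":[0,0,-0.02],"roll":0},
  {"dp":[0,0,-0.02],"roll":0},
  {"dp":[0,0,-0.015],"roll":0},
  {"dp":[0,0,-0.006],"roll":0},
])

```text
time_s: 6.85
eef_pos: [0.5646, 0.4824, 0.0184]
ee_rot: [2.609, 1.748, -0.007]
force: [-0.1, -0.2, -0.7]
grip_width: 0.0201
gripper_force: 24.4
```

Emit:
jog_arm([
  {"dp":[-0.002,-0.004,0],"roll":0},
  {"dp":[-0.001,-0.002,0],"roll":0},
  {"dp":[0,0,0],"roll":0},
])

```text
time_s: 7.15
eef_pos: [0.5635, 0.4787, 0.0226]
ee_rot: [2.609, 1.749, 0.002]
force: [0.3, -0.2, -0.9]
grip_width: 0.0202
gripper_force: 24.4
```

Emit:
jog_arm([
  {"dp":[-0.001,-0.002,0],"roll":0},
  {"dp":[-0.001,-0.002,0],"roll":0},
  {"dp":[0,0,0],"roll":0},
])

```text
time_s: 7.45
eef_pos: [0.5619, 0.4773, 0.0228]
ee_rot: [-2.607, -1.75, -0.008]
force: [2.7, 4.8, -0.8]
grip_width: 0.02
gripper_force: 24.8
```

Emit:
jog_arm([
  {"dp":[0.002,0.004,0],"roll":0},
  {"dp":[0,0,-0.006],"roll":0},
  {"dp":[-0.002,-0.004,0],"roll":0},
  {"dp":[-0.0004,-0.001,0],"roll":0},
  {"dp":[0,0,0.006],"roll":0},
  {"dp":[0,0,0.006],"roll":0},
  {"dp":[-0.0004,-0.0008,0.006],"roll":0},
  {"dp":[-0.0004,-0.0008,0.006],"roll":0},
  {"dp":[0,0,0],"roll":0},
])

```text
time_s: 8.35
eef_pos: [0.5605, 0.4737, 0.0404]
ee_rot: [-2.608, -1.75, -0.006]
force: [3.3, 5.4, 0.5]
grip_width: 0.0203
gripper_force: 25.7
```

```bash
python3 pitch.py a1 side,top
```

```text
grasp [0.5604 0.4737 0.0591] heading -22.3 F [3.3 5.4 0.5] w 0.0203 t 8.35
side 0.71 [476. 288.] tip: along -0.1344 up -0.0245 pitch 10.3
top 0.84 [194. 226.] tip: along -0.1371 up -0.0046 pitch 1.9
```

Emit:
jog_arm([
  {"dp":[-0.0005,-0.0011,0.006],"roll":0},
  {"dp":[-0.0005,-0.0011,0.006],"roll":0},
  {"dp":[-0.0006,-0.0016,0.006],"roll":0},
  {"dp":[-0.0006,-0.0016,0.006],"roll":0},
  {"dp":[-0.0009,-0.0022,0.0057],"roll":0},
  {"dp":[-0.0009,-0.0022,0.0057],"roll":0},
  {"dp":[-0.0011,-0.0026,0.0056],"roll":0},
  {"dp":[-0.0011,-0.0026,0.0056],"roll":0},
  {"dp":[0,0,0],"roll":0},
])

```text
time_s: 9.45
eef_pos: [0.5535, 0.4564, 0.0865]
ee_rot: [2.609, 1.749, -0.001]
force: [-0.1, 1.3, -0.8]
grip_width: 0.0204
gripper_force: 27.6
```

```bash
python3 pitch.py a2 side,top; python3 -c "
import cv2
a=cv2.imread('pics/a2side.png')[180:380,400:640];cv2.imwrite('pics/a2c.png',cv2.resize(a,(720,600),interpolation=2))"
```

```text
grasp [0.5535 0.4564 0.1052] heading -22.3 F [-0.1  1.3 -0.8] w 0.0204 t 9.45
side 0.76 [478. 290.] tip: along -0.1102 up -0.0693 pitch 32.2
top 0.92 [194. 228.] tip: along -0.1382 up 0.0172 pitch -7.1
```

View pics/a2c.png

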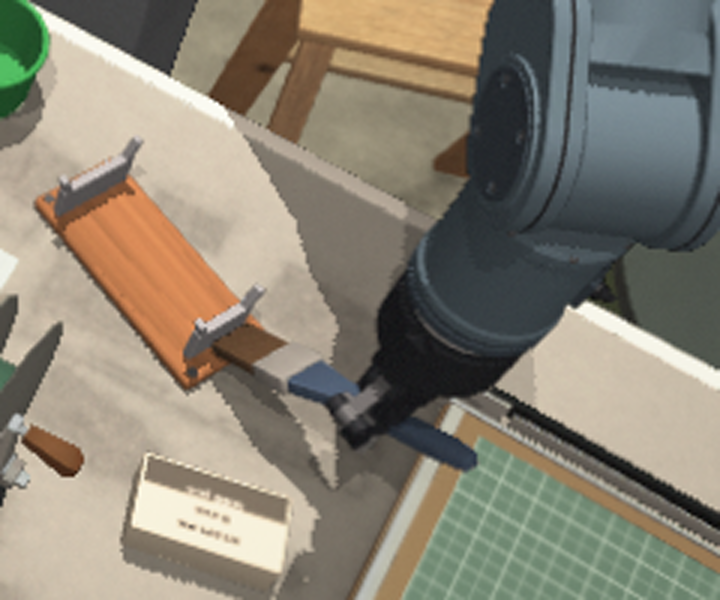

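The brush is pitched, with its tip on the rear cradle at crop (235,345) and the handle rising at (440,440). I continue the arc to about 40°.

Emit:
jog_arm([
  {"dp":[-0.0008,-0.0018,0],"roll":0},
  {"dp":[-0.0013,-0.0031,0.0053],"roll":0},
  {"dp":[-0.0013,-0.0031,0.0053],"roll":0},
  {"dp":[-0.0014,-0.0034,0.005],"roll":0},
  {"dp":[-0.0014,-0.0034,0.005],"roll":0},
  {"dp":[0,0,0],"roll":0},
])

```text
time_s: 10.25
eef_pos: [0.5474, 0.4417, 0.1073]
ee_rot: [2.61, 1.749, -0.0]
force: [0.6, 1.2, -0.2]
grip_width: 0.02
gripper_force: 28.2
```

```bash
python3 pitch.py a3 side,wrist
```

```text
grasp [0.5474 0.4417 0.126 ] heading -22.3 F [ 0.6  1.2 -0.2] w 0.02 t 10.25
side 0.7 [479. 293.] tip: along -0.0877 up -0.0931 pitch 46.7
wrist 0.85 [318. 312.] tip: along 0.1216 up 0.1789 pitch -124.2
```

Emit:
jog_arm([
  {"dp":[0.001,0.002,0],"roll":0},
  {"dp":[0.003,0.006,0.005],"roll":0},
  {"dp":[0,0,0.03],"roll":0},
  {"dp":[0,0,0.035],"roll":0},
  {"dp":[0,0,0.03],"roll":0},
  {"dp":[0,-0.02,0],"roll":0},
  {"dp":[0,-0.035,0],"roll":0},
  {"dp":[0,-0.04,0],"roll":0},
  {"dp":[0,-0.04,0],"roll":0},
  {"dp":[0,-0.04,0],"roll":0},
], force=60)

```text
time_s: 11.45
eef_pos: [0.5511, 0.2743, 0.2068]
ee_rot: [2.609, 1.75, -0.001]
force: [1.0, 0.1, -1.0]
grip_width: 0.0192
gripper_force: 58.3
```

Emit:
jog_arm([
  {"dp":[0,-0.04,0],"roll":0},
  {"dp":[0,-0.04,0],"roll":0},
  {"dp":[0,-0.04,0],"roll":0},
  {"dp":[0,-0.04,0],"roll":0},
  {"dp":[0,-0.04,0],"roll":0},
  {"dp":[0,-0.03,0],"roll":0},
  {"dp":[0,-0.02,0],"roll":0},
  {"dp":[0,0,0],"roll":0},
  {"dp":[0,0,0],"roll":0},
  {"dp":[0,0,0],"roll":0},
])

```text
time_s: 12.45
eef_pos: [0.5514, 0.0273, 0.2065]
ee_rot: [-2.606, -1.752, -0.0]
force: [-0.5, 0.9, -0.9]
grip_width: 0.0191
gripper_force: 58.4
```

```bash
python3 pitch.py b1 side,top; python3 -c "
import cv2
a=cv2.imread('pics/b1side.png')[100:300,220:460];cv2.imwrite('pics/b1c.png',cv2.resize(a,(720,600),interpolation=2))"
```

```text
grasp [0.5514 0.0273 0.2252] heading -22.2 F [-0.5  0.9 -0.9] w 0.0191 t 12.45
side 0.76 [328. 176.] tip: along -0.0674 up -0.0692 pitch 45.8
top 0.8 [351. 226.] tip: along -0.0988 up -0.1173 pitch 49.9
```

View pics/b1c.png

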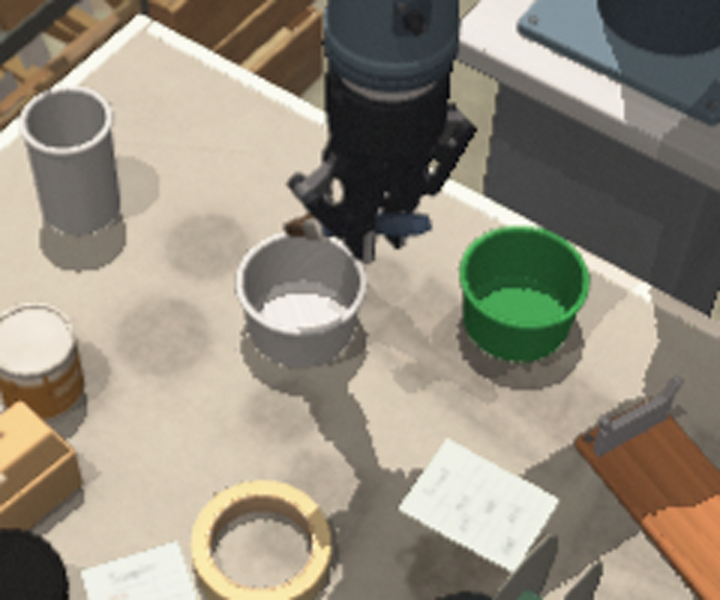

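Run:
```python
from h import *
st=state();g=np.array([.5514,.0273,.2252]);yv=np.array([.379,.925,0])
s=vision.snapshot("side")
for th in (30,35,40,45,50):
    a=np.radians(th)
    for gy in (30,):
        f=lambda y,z:(g+yv*((y-gy)/1e3*np.cos(a)-(z-7.5)/1e3*np.sin(a))+np.array([0,0,1])*((y-gy)/1e3*np.sin(a)+(z-7.5)/1e3*np.cos(a)))
        print(th,"tip",proj(s,f(-108,7)).round(1),"tiptop",proj(s,f(-108,14)).round(1),"ferrule",proj(s,f(-33,13)).round(1),"end",proj(s,f(108,8)).round(1),"world",f(-108,7).round(3))
p=np.argwhere(spotter.cut_out("brush","side")[0]["mask"])[:,::-1];print(p.min(0),p.max(0),p[p[:,0]==p[:,0].min()],p[p[:,0]==p[:,0].max()])
```

```text
30 tip [315.5 160.4] tiptop [314.7 157.6] ferrule [330.4 165.8] end [365.8 185.6] world [ 0.506 -0.083  0.156]
35 tip [317.  165.2] tiptop [316.1 162.4] ferrule [331.  168.1] end [364.9 182.5] world [ 0.509 -0.077  0.146]
40 tip [318.7 170.1] tiptop [317.7 167.2] ferrule [331.7 170.4] end [363.8 179.2] world [ 0.511 -0.07   0.136]
45 tip [320.6 174.9] tiptop [319.5 172.1] ferrule [332.5 172.8] end [362.7 175.9] world [ 0.515 -0.063  0.127]
50 tip [322.6 179.7] tiptop [321.4 176.9] ferrule [333.4 175.2] end [361.3 172.6] world [ 0.518 -0.054  0.119]
[315 171] [362 179] [[315 174]
 [315 175]] [[362 173]
 [362 174]
 [362 175]]
```

Tip at about (318,175) and handle end at (362,174) in the side view. That fits a 45° pitch, with the tip about 5 mm off the pot's centre line. I lower it 98 mm and hold.

Emit:
jog_arm([
  {"dp":[-0.003,-0.005,-0.01],"roll":0},
  {"dp":[0,0,-0.02],"roll":0},
  {"dp":[0,0,-0.02],"roll":0},
  {"dp":[0,0,-0.018],"roll":0},
  {"dp":[0,0,-0.015],"roll":0},
  {"dp":[0,0,-0.01],"roll":0},
  {"dp":[0,0,-0.005],"roll":0},
  {"dp":[0,0,0],"roll":0},
  {"dp":[0,0,0],"roll":0},
  {"dp":[0,0,0],"roll":0},
])

```text
time_s: 13.75
eef_pos: [0.5488, 0.0207, 0.1092]
ee_rot: [2.608, 1.75, 0.002]
force: [0.2, 0.3, -1.4]
grip_width: 0.019
gripper_force: 58.4
```

Run:
```python
from h import *
s=vision.snapshot("side");save(s,"d1.png");cv2.imwrite("pics/d1c.png",cv2.resize(s["img"][130:260,240:440,::-1],(800,520),interpolation=2))
```

Emit:
jog_arm([
  {"dp":[0,0,0],"roll":0},
  {"dp":[0,0,0],"roll":0},
  {"dp":[0,0,0],"roll":0},
  {"dp":[0,0,0],"roll":0},
  {"dp":[0,0,0],"roll":0},
  {"dp":[0,0,0],"roll":0},
  {"dp":[0,0,0],"roll":0},
  {"dp":[0,0,0],"roll":0},
  {"dp":[0,0,0],"roll":0},
])

```text
time_s: 14.7
eef_pos: [0.5482, 0.0206, 0.1085]
ee_rot: [2.609, 1.75, -0.0]
force: [-0.1, 0.2, -0.7]
grip_width: 0.0191
gripper_force: 58.4
```

View pics/d1c.png

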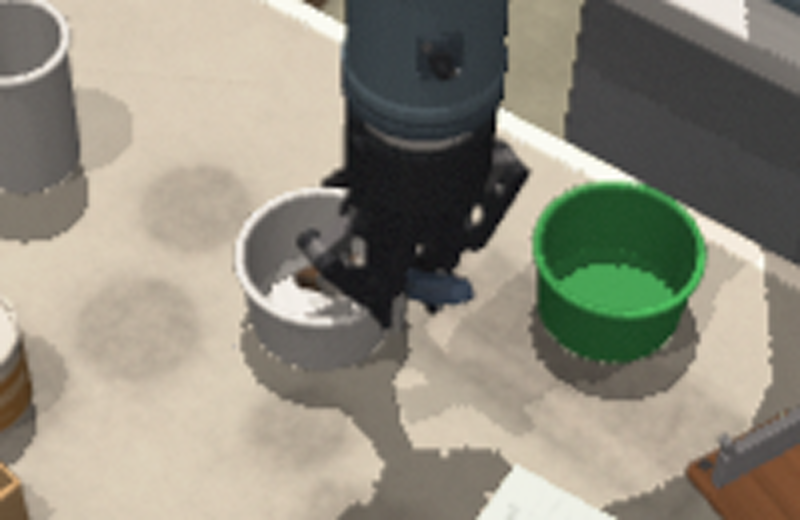

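The side view shows the bristle end inside the grey pot at crop (305,278), clear of the rim, and the pot has not moved. I lift out and carry the brush back above the rest.

Emit:
jog_arm([
  {"dp":[0,0,0.015],"roll":0},
  {"dp":[0,0,0.03],"roll":0},
  {"dp":[0,0,0.03],"roll":0},
  {"dp":[0,0,0.023],"roll":0},
  {"dp":[-0.005,0.02,0],"roll":0},
  {"dp":[-0.01,0.04,0],"roll":0},
  {"dp":[-0.01,0.04,0],"roll":0},
  {"dp":[-0.01,0.04,0],"roll":0},
  {"dp":[-0.01,0.04,0],"roll":0},
  {"dp":[-0.01,0.04,0],"roll":0},
])

```text
time_s: 15.7
eef_pos: [0.4929, 0.2421, 0.2078]
ee_rot: [2.609, 1.75, 0.002]
force: [0.5, -0.2, -0.3]
grip_width: 0.0191
gripper_force: 58.4
```

Emit:
jog_arm([
  {"dp":[-0.007,0.03,0],"roll":0},
  {"dp":[-0.003,0.012,-0.01],"roll":0},
  {"dp":[0,0,-0.025],"roll":0},
  {"dp":[0,0,-0.025],"roll":0},
  {"dp":[0,0,-0.015],"roll":0},
  {"dp":[0,0,0],"roll":0},
  {"dp":[0,0,0],"roll":0},
], force=25)

```text
time_s: 16.4
eef_pos: [0.4839, 0.282, 0.1321]
ee_rot: [2.61, 1.748, 0.0]
force: [-0.1, -0.4, -0.3]
grip_width: 0.0191
gripper_force: 58.4
```

```bash
python3 pitch.py e1 side,wrist; python3 -c "
import cv2
a=cv2.imread('pics/e1side.png')[140:320,360:600];cv2.imwrite('pics/e1c.png',cv2.resize(a,(800,600),interpolation=2))"
```

```text
grasp [0.4839 0.282  0.1508] heading -22.4 F [-0.1 -0.4 -0.3] w 0.0191 t 16.4
side 0.61 [429. 228.] tip: along -0.0925 up -0.0894 pitch 44.0
wrist 0.64 [317. 316.] tip: along 0.0995 up 0.1518 pitch -123.3
```

View pics/e1c.png

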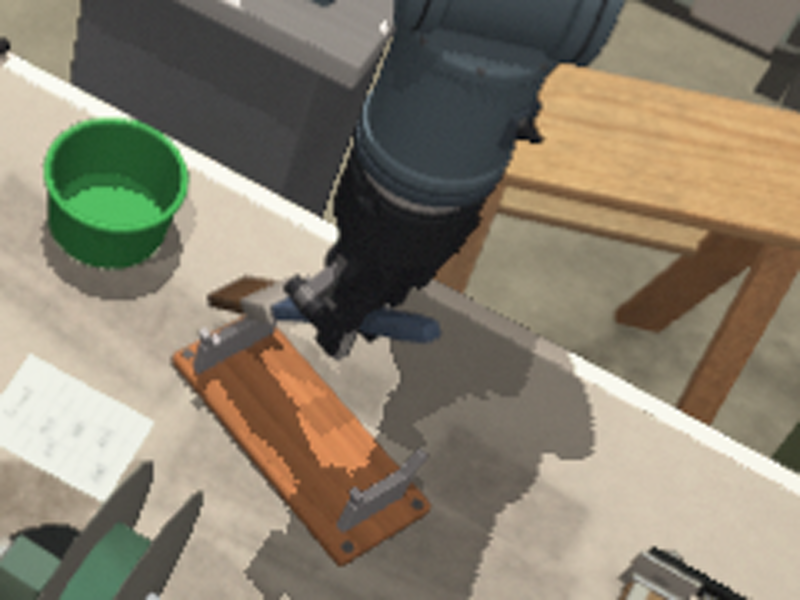

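Emit:
jog_arm([
  {"dp":[0,0,-0.008],"roll":0},
  {"dp":[0,0,-0.008],"roll":0},
  {"dp":[0.0004,0.001,-0.008],"roll":0},
  {"dp":[0.0004,0.001,-0.008],"roll":0},
  {"dp":[0.0004,0.001,-0.008],"roll":0},
  {"dp":[0,0,0],"roll":0},
], gripper=0, force=25)

```text
time_s: 17.2
eef_pos: [0.4839, 0.2851, 0.0902]
ee_rot: [2.608, 1.75, -0.003]
force: [-1.0, -2.9, 1.0]
grip_width: 0.0193
gripper_force: 53.0
```

Emit:
jog_arm([
  {"dp":[0.0005,0.0011,-0.008],"roll":0},
  {"dp":[0.0005,0.0011,-0.008],"roll":0},
  {"dp":[0.0005,0.0011,-0.008],"roll":0},
  {"dp":[0.0005,0.0011,-0.008],"roll":0},
  {"dp":[0.0005,0.0011,-0.008],"roll":0},
  {"dp":[0.0005,0.0011,-0.008],"roll":0},
  {"dp":[0,0,0],"roll":0},
])

```text
time_s: 17.9
eef_pos: [0.4869, 0.2921, 0.0423]
ee_rot: [2.608, 1.751, -0.002]
force: [0.7, 1.0, 3.3]
grip_width: 0.0189
gripper_force: 44.1
```

```bash
python3 pitch.py f1 side,wrist; python3 -c "
import cv2
a=cv2.imread('pics/f1side.png')[160:320,380:580];cv2.imwrite('pics/f1c.png',cv2.resize(a,(750,600),interpolation=2))"
```

```text
grasp [0.4869 0.2922 0.061 ] heading -22.3 F [0.7 1.  3.3] w 0.0189 t 17.9
side 0.95 [421. 219.] tip: along -0.1351 up -0.0054 pitch 2.3
```

View pics/f1c.png

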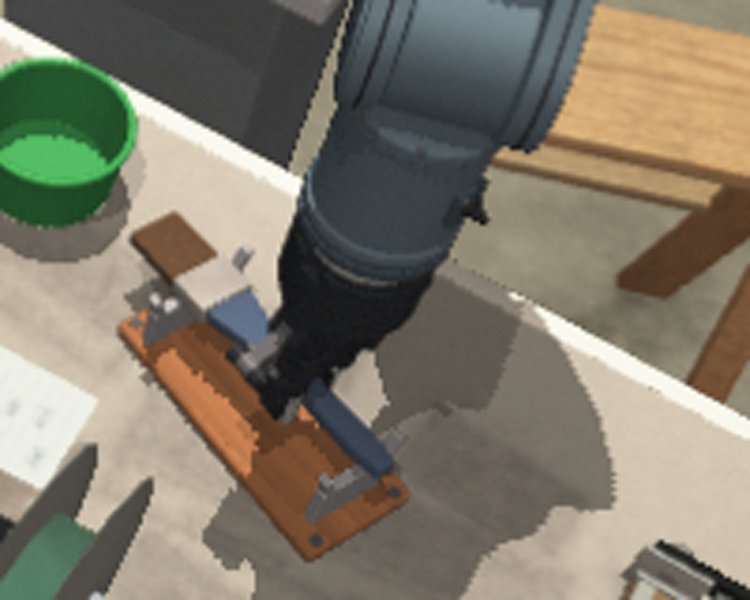

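The brush is nearly level, with the bristles in the front notch (crop ~(185,290)) and the handle over the rear notch (~(375,460)). I lower the last 9 mm and release.

Emit:
jog_arm([
  {"dp":[0,0,-0.003],"roll":0},
  {"dp":[0,0,-0.003],"roll":0},
  {"dp":[0,0,-0.003],"roll":0},
  {"dp":[0,0,0],"roll":0},
  {"dp":[0,0,0],"roll":0},
])

```text
time_s: 18.6
eef_pos: [0.4875, 0.2923, 0.0345]
ee_rot: [2.609, 1.75, 0.0]
force: [0.6, 1.3, 1.4]
grip_width: 0.0193
gripper_force: 43.5
```

Emit:
jog_arm([
  {"dp":[0,0,0],"roll":0},
  {"dp":[0,0,0],"roll":0},
  {"dp":[0,0,0],"roll":0},
  {"dp":[0,0,0],"roll":0},
  {"dp":[0,0,0],"roll":0},
  {"dp":[0,0,0],"roll":0},
  {"dp":[0,0,0],"roll":0},
  {"dp":[0,0,0],"roll":0},
], gripper=1)

```text
time_s: 19.4
eef_pos: [0.4874, 0.2922, 0.0345]
ee_rot: [2.609, 1.75, -0.0]
force: [0.6, 0.5, -0.2]
grip_width: 0.0857
gripper_force: 0.0
```

Emit:
jog_arm([
  {"dp":[0,0,0.01],"roll":0},
  {"dp":[0,0,0.03],"roll":0},
  {"dp":[0,0,0.04],"roll":0},
  {"dp":[0,0,0.04],"roll":0},
  {"dp":[0,0,0.03],"roll":0},
  {"dp":[-0.01,0.03,0.02],"roll":0},
  {"dp":[-0.02,0.04,0],"roll":0},
  {"dp":[-0.02,0.04,0],"roll":0},
  {"dp":[0,0,0],"roll":0},
  {"dp":[0,0,0],"roll":0},
])

```text
time_s: 20.4
eef_pos: [0.4366, 0.4032, 0.2049]
ee_rot: [-2.606, -1.754, -0.0]
force: [0.7, -0.6, 0.4]
grip_width: 0.0854
gripper_force: 0.0
```

Run:
```python
from h import *
s=vision.snapshot("wrist");save(s,"z1.png")
d=spotter.cut_out("brush","wrist")
for d in d[:1]:
    p=np.argwhere(d["mask"])[:,::-1].astype(float)
    w=np.array([atz(s,x,.0565)[:2] for x in p]);mu=w.mean(0);v=np.linalg.svd(w-mu,full_matrices=False)[2][0];k=(w-mu)@v
    print(d["conf"],(mu+v*(k.max()+k.min())/2).round(4),v.round(3),np.ptp(k))
t=vision.snapshot("side");print(proj(t,[.4765,.2635,.0515]))
p=np.argwhere(spotter.cut_out("brush","side")[0]["mask"])[:,::-1].astype(float)
w=np.array([atz(t,x,.0515)[:2] for x in p]);mu=w.mean(0);v=np.linalg.svd(w-mu,full_matrices=False)[2][0];k=(w-mu)@v
print("side",(mu+v*(k.max()+k.min())/2).round(4),v.round(3),np.ptp(k)); print(state()["time_s"])
a=cv2.resize(t["img"][140:320,220:500,::-1],(800,514),interpolation=2);cv2.imwrite("pics/zc.png",a)
```

```text
0.81 [0.4727 0.2638] [-0.409 -0.913] 0.21548517006257967
[449.07225748 253.50944905]
side [0.4747 0.2607] [0.415 0.91 ] 0.2176167163075549
20.6
```

View pics/zc.png

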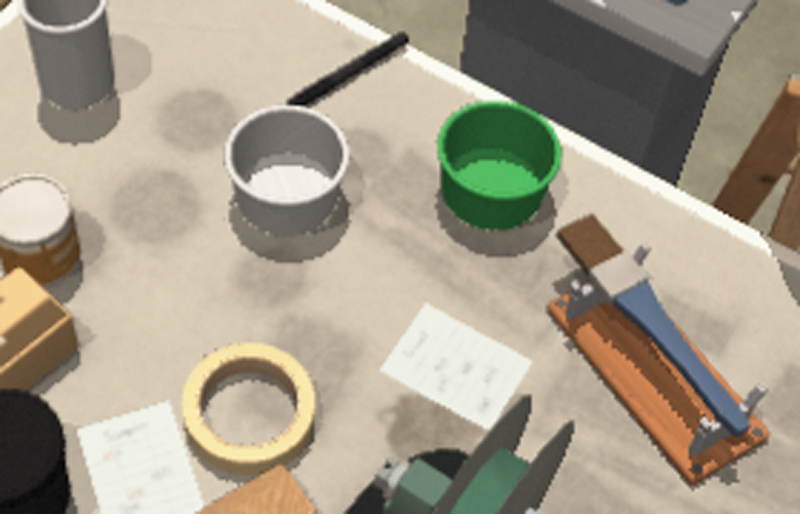

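The brush lies in both cradles as before, bristles at (590,240) and handle end at (740,430), within about 4 mm and 2° of its start. The pots, tape roll and tin have not moved.

```bash
python3 -c "
from h import *
print(ticket.hand_in())"
```

```text
the job is handed in; nothing more can be done
None
```

I dipped the brush about 3 cm into the middle of the wide grey pot, held it still for over a second and laid it back in both cradles within about 4 mm and 2° of where it started; the job is handed in (no verdict shown).

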